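Space a tile joint and press the tile flush

ROBOT

A 6-joint arm with a two-finger parallel gripper is mounted at the origin on the work surface; the furniture and walls round the work are solid. World frame = base frame: x ahead of the robot, y to its left, z up, the work surface at z = 0. Lengths are in m, angles in rad, forces in N, time in s.
With the tool pointing down it reaches from about 0.225 to 0.875 m from the base axis. Payload 3.4 kg.
Tool frame: the origin (TCP) lies at the very end of the fingers, on their centre line; the grasp point (between the pads) lies 19 mm behind it; z points along the fingers, y is the line along which they close (so a half turn about z gives the same grasp; the last joint's range is limited). The gripper opens to 85 mm and grips with 20 to 120 N. Pads are 22 mm wide; open, the fingers measure 114 mm over their backs; the gripper's body (76 mm by 85 mm) begins 54 mm behind the grasp point. The pads swing forward as they close: fully open they stand 13 mm farther back than shut.
Start: joints at [-1.462, 0.276, 1.505, -0, 1.361, -0.121], TCP at [0.131, -0.56, 0.231] pointing down, gripper open.
Joint ranges: [-2.89, 2.89], [-0.75, 2.08], [0.22, 2.7], [-1.18, 4.32], [0.11, 2.71], [-2.7, 2.7]. Speed limits (rad/s): [2.57, 2.57, 3.14, 3.14, 3.14, 3.14].

INTERFACE

Orientations are given as a unit quaternion [w, x, y, z].
In Python, from rig import get_state, optics, sign_off gives the robot as it stands.
- The arm moves only by the tool send_rows, never from a script. Its argument "increments" is a list of rows, each an object with "gripper": the gripper's target within -1 to 1 (shut at 1, half-way at 0, fully open at -1); "linear": the shift along the world's x, y, z in m, a list of three; "delta_rot": the turn, a rotation vector about the world's x, y, z in rad, a list of three. In form: [{"gripper": gripper, "linear": [dx, dy, dz], "delta_rot": [rx, ry, rz]}, ...]. A call has 1 to 8 rows; each row is the pose to reach, as a shift and turn from the pose commanded when the call began; what a row does not reach only later rows make up. A row lasts 1/10 s, in which the tool goes at most 50 mm and 8.59 degrees, less where a joint would pass 70% of its speed; a pose out of reach is approached as far as the arm can. A call with a gripper value outside its range is refused whole. The fingers move at their own pace and stop on an object; "newtons" is the grip in N (left out, the last holds). Time passes only in rows, so rows that repeat a pose let the fingers close. It gives the time, the measured TCP pose, the force, the opening and the grip force at its end, in the units of the state.
- get_state(): the state, without advancing time (a new reading comes with each control period).
- optics.get_image(name): name is "scene" or "side" or "wrist"; returns a dict with "pixels" (400x640x3 uint8, blue, green, red), "K" (3x3 intrinsics, pixels), "rvec" (rotation vector, rad) and "tvec" (3), from world to camera coordinates, as OpenCV has them; the wrist camera has in their place "T_tool_cam" (4x4, takes a point from camera to tool coordinates, whose origin is the TCP and whose axes are the flange's). Camera axes: x right, y down, z forward; pixel columns grow to the right and rows downward; lengths in m; the calibration is good to about 2 mm. A picture is of the moment at which its call begins: read the wrist's pose just before it. There is no depth.
- sign_off(): hands the job in; it is judged then, once.
The state is a dict: "clock": time; "qpos": joint angles; "qd": joint speeds; "effort": joint torques, N m; "position": TCP position; "ee_rot": TCP orientation; "contact_force": force on the tool from outside, world axes, zero at the start; "moment": the same for the moment, N m; "width": finger opening in m; "gripper_force": force on a finger pad.
Only numpy, scipy, OpenCV 4.12 (cv2) and the standard library are available. Lean on these libraries where they do the work, as an engineer would, in place of code of your own. Each camera call takes 0.05 s, during which the arm holds its last target. There are 200 camera calls.

TASK

On the setting board, take the orange spacer out of its wooden stand and slide it, foot down, all the way to the bottom of the tile joint that is wide enough for it, the whole foot between the two tiles, and let go of it. Then press the blue middle tile down with the fingertips until it is flush with the white tiles, and finish while still holding it pressed down. Leave everything else on the table where it is.

Things in the scene. Friction and masses are not known exactly. Their poses are not given: they have to be found in the camera images.
- board: fixed dark wooden setting board, 254 x 108 x 12 mm (aluminium strips 14 mm high along its long sides). Origin at the centre of its underside, on the table; x along its length, z up. Three tiles lie in a row along x: white, blue (middle), white, each 80 mm in y. The joints between them are open at the top and at both y ends; their floor is the board, 12 mm above the table
- tile_cut: the narrower white tile, fixed, 48 (x) x 80 (y) x 12 mm, centred 77 mm from the board's centre at its +x or -x end (varies); origin at the centre of its underside, axes as the board's. The joint between it and the blue tile is 13 mm wide, centred 46.5 mm from the board's centre along x on this tile's side
- tile_full: the wider white tile, fixed, 60 (x) x 80 (y) x 12 mm, centred 77 mm from the board's centre at the other end; origin at the centre of its underside. The joint between it and the blue tile is only 7 mm wide
- tile_mid_top (a point): centre of the top face of the blue middle tile, 80 x 80 x 12 mm, at the centre of the board. It moves only straight up and down on springy pads; at rest its top is 5 mm higher than the white tiles (29 mm above the table)
- tile_mid (a joint): how far the blue tile is pressed down, m: 0 at rest (5 mm proud), 0.005 flush with the white tiles, where it meets a hard stop. About 1.6 N starts it moving, about 7.6 N holds it flush; it springs up again when let go
- spacer_center (a point): half-way up the orange plastic spacer (loose, about 60 g): 10 mm thick along its x, 80 mm high, z up. Foot: the lower 24 mm, 50 mm wide along y, lower edges bevelled to 4 mm thick; above it a grip tab 30 mm wide with black ridges. This point is 40 mm above its bottom. Grip it across the 10 mm; it is the same either way round
- spacer_foot (a point): centre of the spacer's bottom edge, 40 mm below spacer_center; axes like spacer_center
- stand: fixed wooden stand of the spacer, 60 x 90 x 25 mm, origin at the centre of its underside on the table. The spacer stands upright in its open slot, 14 mm (x) by 58 mm (y), whose floor is 10 mm above the table, so that the lower 15 mm of the spacer are inside; lift it straight out
- spacer: the spacer itself; origin at the centre of its bottom edge
- weight_2: black cast-iron knob weight, 52 mm across, 50 mm high; bystander, leave it alone; origin at the centre of its underside
- tape_clear: roll of clear tape lying flat, 94 mm across, 48 mm high; bystander, leave it alone; origin at the centre of its underside
- tape_masking: roll of masking tape lying flat, 100 mm across, 25 mm high; bystander, leave it alone; origin at the centre of its underside
- jar_spice: small spice jar standing, 47 mm across, 98 mm high; bystander, leave it alone; origin at the centre of its underside
- brush_hand: small turquoise hand brush, 30x85x55 mm; bystander, leave it alone; origin at the centre of its underside
- impulse_sealer: blue bag sealer screwed to the table, to the right of the work: 100 mm wide, 360 mm long, its raised arm reaching 215 mm above the table at the far end; an obstacle to pass over or round. Origin near the middle of its underside. A big press also hangs over the far left of the table, beyond x = 0.65, about 0.4 m up: keep the wrist low there
Mind the look-alikes: they are no part of the job. Of the things shaped like the spacer, the orange one is meant.

How it is judged:
By the outcome, as a careful person would: the job done as asked, in the order asked, and still so for the second after the job is handed in, while the arm keeps its last pose, push and grip.
It also fails if it takes over 45 s, if anything falls off the work surface, if the arm or the gripper's body presses on something with over 40 N, if the wrist force passes 120 N, or if a joint passes its speed limit or range.

## Working session

There is one attempt and no reset: what is moved stays moved. The work goes in short steps, Python scripts to look and compute and a tool call to move; the robot and the scene stay as the last step left them, time stands still between calls to the robot, and variables do not carry over. Pictures are saved under pics/ and viewed, at most 10 in all, crops included, and the job is handed in when it is done.

Besides the shell and the picture viewer there is one more tool, called after "Request:" as name(argument=value, ...) on one line, values as JSON. send_rows: Moves the arm, as the interface text tells. Its arguments: {"type":"object","properties":{"increments":{"type":"array"},"newtons":{"type":"number"}},"required":["increments"]}

```bash
mkdir -p pics; python3 - <<'E'
from rig import get_state, optics
import cv2
print(get_state())
for n in("scene","side"):
    d=optics.get_image(n); cv2.imwrite(f"pics/{n}0.png",d["pixels"]); print(n,d["K"],d["rvec"],d["tvec"])
E
```

```text
{'clock': 0.0, 'qpos': array([-1.46200865e+00,  2.76608669e-01,  1.50610342e+00,  8.14608893e-06,
        1.36070562e+00, -1.21005590e-01]), 'qd': array([-0.00086476, -0.00111544,  0.00028474, -0.00092657, -0.00071306,
        0.00093584]), 'effort': array([ 8.86512589e-04, -4.16776371e+01, -2.45808917e+01, -5.01142824e-05,
        1.10864098e-02,  1.72839134e-05]), 'position': array([ 0.13090958, -0.55937181,  0.23044375]), 'ee_rot': array([-9.12487542e-04,  9.93406324e-01,  1.14643109e-01,  9.55719970e-06]), 'contact_force': array([-0.38127452,  0.30228338, -0.03387617]), 'moment': array([-0.02886981, -0.00760729, -0.03158276]), 'gripper_force': 0.0, 'width': 0.08541168464416879}
scene [[415.64493019   0.         326.99805439]
 [  0.         415.64493019 194.44722604]
 [  0.           0.           1.        ]] [ 1.91350702 -1.44565556  0.66573847] [-0.07604931  0.41646922  0.53499517]
side [[450.69495138   0.         322.15882683]
 [  0.         450.69495138 199.42323405]
 [  0.           0.           1.        ]] [ 2.03229163 -0.31864759  0.16957841] [-0.51858596  0.17325906  0.80374554]
```

View pics/scene0.png

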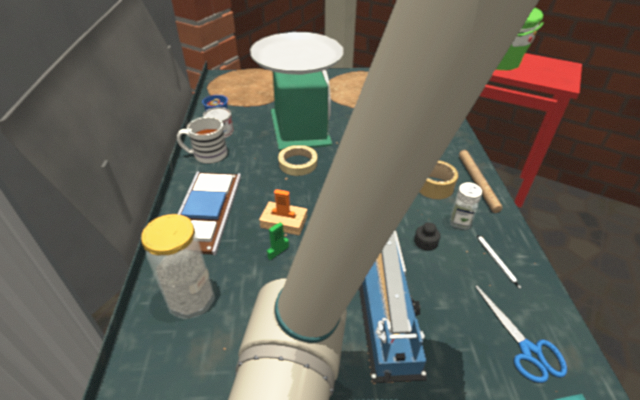

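View pics/side0.png

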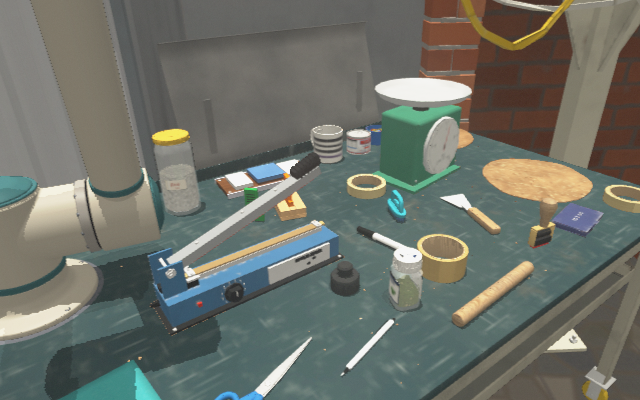

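Scene view: the orange spacer stands in its wooden stand at about (283,203). The board is at about (208,208) with the blue tile at (204,205). Spacer candidates are the orange one at (283,203) and a green look-alike at (277,240); I choose orange. In the side view the sealer's arm hides part of the spacer, near (290,200).

```bash
cat > h.py <<'E'
import numpy as np, cv2
from scipy.spatial.transform import Rotation as R
from rig import get_state, optics
def grab(n):
    s=get_state(); d=optics.get_image(n)
    if n=="wrist":
        q=s["ee_rot"]; T=np.eye(4); T[:3,:3]=R.from_quat([q[1],q[2],q[3],q[0]]).as_matrix(); T[:3,3]=s["position"]
        T=T@d["T_tool_cam"]; d["Rc"],d["C"]=T[:3,:3],T[:3,3]
    else:
        M=cv2.Rodrigues(np.array(d["rvec"],float))[0]; d["Rc"]=M.T; d["C"]=-M.T@np.array(d["tvec"]).ravel()
    return d
def onz(d,px,z):
    px=np.atleast_2d(np.array(px,float)); v=np.c_[px,np.ones(len(px))]@np.linalg.inv(d["K"]).T@d["Rc"].T
    return d["C"]+v*((z-d["C"][2])/v[:,2])[:,None]
def hsv(d): return cv2.cvtColor(d["pixels"],cv2.COLOR_BGR2HSV)
def blobs(m,amin=60):
    m=m.astype(np.uint8); n,l,st,c=cv2.connectedComponentsWithStats(m)
    return [(st[i],c[i],l==i) for i in range(1,n) if st[i][4]>amin]
E
python3 - <<'E'
from h import *
d=grab("scene"); H=hsv(d); I=d["pixels"]
cv2.imwrite("pics/crop0.png",cv2.resize(I[160:275,150:330],None,fx=4,fy=4,interpolation=cv2.INTER_CUBIC))
print("C",d["C"])
for nm,lo,hi in(("orange",(5,190,120),(14,255,255)),("blue",(100,110,90),(118,255,255)),("white",(0,0,170),(180,40,255)),("wood",(12,60,150),(25,170,255))):
    for st,c,m in blobs(cv2.inRange(H,lo,hi)>0):
        if 165<c[0]<330 and 160<c[1]<270:
            r=cv2.minAreaRect(np.argwhere(m)[:,::-1].astype(np.float32)); b=cv2.boxPoints(r)
            print(nm,st,c.round(1),b.round().tolist(), onz(d,b,.029 if nm=="blue" else .024).round(3)[:,:2].tolist(),onz(d,c,.029)[0].round(3))
E
```

```text
C [-0.09982957 -0.09520873  0.66814616]
orange [273 192  21  25 247] [282.4 205.4] [[273.0, 214.0], [275.0, 192.0], [295.0, 194.0], [293.0, 216.0]] [[0.502, 0.185], [0.573, 0.206], [0.579, 0.158], [0.508, 0.139]] [0.529 0.171 0.029]
blue [182 192  43  26 847] [203.9 204.4] [[182.0, 216.0], [183.0, 191.0], [224.0, 193.0], [223.0, 218.0]] [[0.436, 0.368], [0.511, 0.408], [0.53, 0.314], [0.455, 0.281]] [0.483 0.34  0.029]
white [178 172  57  42 734] [208.4 184.4] [[166.0, 187.0], [226.0, 158.0], [238.0, 185.0], [178.0, 214.0]] [[0.516, 0.458], [0.658, 0.373], [0.571, 0.297], [0.444, 0.382]] [0.548 0.363 0.029]
white [213 174  27  78 212] [225.6 213.6] [[212.0, 251.0], [238.0, 174.0], [240.0, 174.0], [215.0, 252.0]] [[0.369, 0.264], [0.61, 0.318], [0.609, 0.31], [0.369, 0.257]] [0.47  0.281 0.029]
white [192 220  24  19 358] [203.4 228.9] [[192.0, 220.0], [215.0, 220.0], [215.0, 238.0], [192.0, 238.0]] [[0.436, 0.344], [0.449, 0.297], [0.402, 0.273], [0.389, 0.318]] [0.414 0.305 0.029]
white [163 249  26  17 133] [174.1 256.5] [[160.0, 259.0], [186.0, 247.0], [189.0, 254.0], [163.0, 266.0]] [[0.322, 0.351], [0.364, 0.318], [0.349, 0.302], [0.308, 0.335]] [0.331 0.325 0.029]
wood [259 201  48  28 711] [282.7 215.8] [[258.0, 225.0], [263.0, 199.0], [307.0, 208.0], [302.0, 234.0]] [[0.461, 0.203], [0.54, 0.224], [0.542, 0.119], [0.464, 0.105]] [0.498 0.159 0.029]
```

View pics/crop0.png

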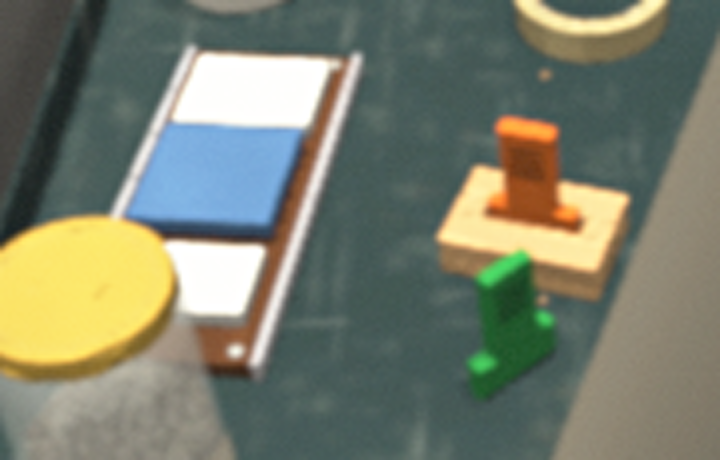

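The crop confirms the orange spacer upright in the wooden stand, about (283,205) in the full image. The free-standing green one is the look-alike. The visible wide joint is at the board's near end, at about (200,219). I'll lift up and go over the sealer to look from above.

Request:
send_rows(increments=[{"gripper": -1,"linear": [0,0,0.05],"delta_rot": [0,0,0]},{"gripper": -1,"linear": [0,0,0.1],"delta_rot": [0,0,0]},{"gripper": -1,"linear": [0,0,0.15],"delta_rot": [0,0,0]},{"gripper": -1,"linear": [0.02,0.05,0.17],"delta_rot": [0,0,0.15]},{"gripper": -1,"linear": [0.04,0.1,0.17],"delta_rot": [0,0,0.3]},{"gripper": -1,"linear": [0.06,0.14,0.17],"delta_rot": [0,0,0.45]},{"gripper": -1,"linear": [0.08,0.185,0.17],"delta_rot": [0,0,0.6]},{"gripper": -1,"linear": [0.1,0.23,0.17],"delta_rot": [0,0,0.75]}])

```text
clock: 0.95
position: [0.2297, -0.3316, 0.4011]
ee_rot: [0.0, 0.881, 0.473, 0.0]
contact_force: [-0.2, 0.2, 0.5]
width: 0.0854
gripper_force: 0.0
```

Request:
send_rows(increments=[{"gripper": -1,"linear": [0.02,0.045,0],"delta_rot": [0,0,0.1]},{"gripper": -1,"linear": [0.04,0.09,0],"delta_rot": [0,0,0.2]},{"gripper": -1,"linear": [0.06,0.135,0],"delta_rot": [0,0,0.3]},{"gripper": -1,"linear": [0.08,0.18,0],"delta_rot": [0,0,0.4]},{"gripper": -1,"linear": [0.1,0.225,0],"delta_rot": [0,0,0.5]},{"gripper": -1,"linear": [0.12,0.27,0],"delta_rot": [0,0,0.6]},{"gripper": -1,"linear": [0.14,0.315,0],"delta_rot": [0,0,0.6]},{"gripper": -1,"linear": [0.16,0.36,0],"delta_rot": [0,0,0.6]}])

```text
clock: 1.75
position: [0.3894, 0.0285, 0.4014]
ee_rot: [0.0, 0.704, 0.71, 0.0]
contact_force: [0.8, -0.9, 0.3]
width: 0.0852
gripper_force: 0.0
```

Request:
send_rows(increments=[{"gripper": -1,"linear": [0.01,0.045,0],"delta_rot": [0,0,0]},{"gripper": -1,"linear": [0.02,0.09,0],"delta_rot": [0,0,0]},{"gripper": -1,"linear": [0.03,0.135,0],"delta_rot": [0,0,0]},{"gripper": -1,"linear": [0.04,0.18,0],"delta_rot": [0,0,0]},{"gripper": -1,"linear": [0.04,0.18,0],"delta_rot": [0,0,0]},{"gripper": -1,"linear": [0.04,0.18,0],"delta_rot": [0,0,0]}])

```text
clock: 2.35
position: [0.429, 0.207, 0.4006]
ee_rot: [-0.0, 0.703, 0.711, -0.001]
contact_force: [-0.4, -0.5, 0.4]
width: 0.0854
gripper_force: 0.0
```

```bash
python3 - <<'E'
from h import *
s=get_state();print(s["clock"],s["position"],s["ee_rot"],s["qpos"])
d=grab("wrist"); cv2.imwrite("pics/w1.png",d["pixels"]); print(d["T_tool_cam"],d["C"])
E
```

```text
2.35 [0.4290458  0.20702477 0.40055913] [-1.52347415e-04  7.03020481e-01  7.11168843e-01 -1.02768541e-03] [ 3.03903311e-01  7.41365719e-02  1.35352047e+00 -7.00457601e-04
  1.71589441e+00  2.92279116e-01]
[[-5.70913437e-04 -9.61351593e-01 -2.75323062e-01  6.90540959e-02]
 [ 9.99999771e-01 -6.48833260e-04  1.91932999e-04 -1.16903919e-03]
 [-3.63153855e-04 -2.75322890e-01  9.61351743e-01 -1.42695615e-01]
 [ 0.00000000e+00  0.00000000e+00  0.00000000e+00  1.00000000e+00]] [0.42731815 0.27623877 0.54317158]
```

View pics/w1.png

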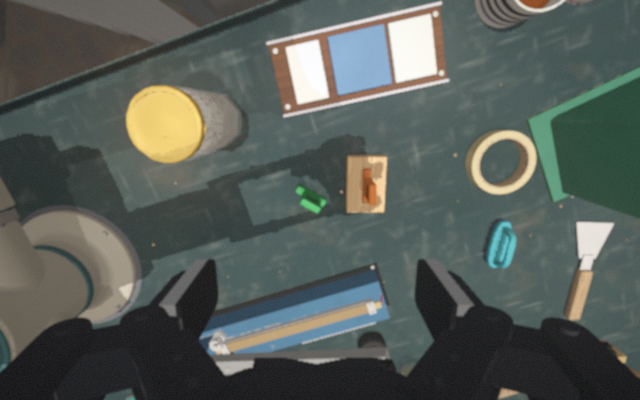

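The wrist view shows the board at about (360,60), with the wide joint near (328,72) between the blue tile and the smaller left tile. The stand is at (367,184) with the orange spacer at (370,187), and the green look-alike at (311,199). The tall jar at (165,125) is well left of the board.

```bash
cat > m.py <<'E'
from h import *
def rects(d,specs,roi):
    H=hsv(d); out={}
    for nm,lo,hi,z in specs:
        for st,c,m in blobs(cv2.inRange(H,lo,hi)>0,100):
            if roi[0]<c[0]<roi[2] and roi[1]<c[1]<roi[3]:
                cn=cv2.findContours(m.astype(np.uint8),cv2.RETR_EXTERNAL,cv2.CHAIN_APPROX_NONE)[0][0][:,0]
                P=onz(d,cn,z)[:,:2]
                r=cv2.minAreaRect((P*1000).astype(np.float32))
                print(nm,c.round(),"c",np.round(r[0],1),"size",np.round(r[1],1),"ang",round(r[2],1))
S=[("blue",(100,110,90),(118,255,255),.029),("white",(0,0,150),(180,45,255),.024),("wood",(12,60,120),(25,180,255),.025),("orange",(3,170,60),(14,255,255),.08)]
E
python3 - <<'E'
from m import *
d=grab("wrist"); rects(d,S,(250,0,460,230))
H=hsv(d)
print(H[184,352:386:2].tolist()); print(H[200,352:386:3].tolist(),H[66,300].tolist(),H[66,360].tolist())
E
```

```text
white [355.  22.] c [476.4 392.2] size [248.8   6.4] ang 12.5
white [412.  47.] c [567.2 361.4] size [71.5 82.5] ang 12.5
white [307.  71.] c [413.4 327. ] size [50.6 82.1] ang 12.7
white [367.  96.] c [498.3 292.7] size [248.1   6.7] ang 12.4
wood [435.  50.] c [597.  354.7] size [107.6  50.2] ang 71.2
wood [278.  66.] c [374.5 335.2] size [19.5 34. ] ang 10.1
wood [366. 183.] c [507.5 162. ] size [63.1 94. ] ang 0.5
orange [369. 187.] c [502.5 170.4] size [15.7 50. ] ang 3.3
[[16, 101, 179], [16, 101, 181], [17, 101, 180], [17, 100, 179], [16, 105, 160], [13, 134, 143], [11, 171, 133], [11, 181, 111], [12, 183, 127], [11, 177, 166], [12, 180, 177], [12, 170, 181], [16, 106, 223], [17, 85, 244], [17, 86, 245], [18, 84, 248], [17, 86, 230]]
[[16, 101, 180], [16, 100, 179], [17, 99, 186], [16, 101, 171], [12, 166, 178], [12, 166, 157], [13, 178, 189], [12, 178, 201], [13, 133, 193], [17, 98, 189], [17, 82, 248], [16, 66, 151]] [18, 5, 253] [105, 81, 210]
```

Request:
send_rows(increments=[{"gripper": 0,"linear": [0.02,-0.01,-0.04],"delta_rot": [0,0,0]},{"gripper": 0,"linear": [0.04,-0.02,-0.08],"delta_rot": [0,0,0]},{"gripper": 0,"linear": [0.06,-0.03,-0.12],"delta_rot": [0,0,0]},{"gripper": 0,"linear": [0.077,-0.04,-0.16],"delta_rot": [0,0,0]},{"gripper": 0,"linear": [0.077,-0.04,-0.2],"delta_rot": [0,0,0]},{"gripper": 0,"linear": [0.077,-0.04,-0.2],"delta_rot": [0,0,0]},{"gripper": 0,"linear": [0.077,-0.04,-0.2],"delta_rot": [0,0,0]}])

```text
clock: 3.15
position: [0.5063, 0.1652, 0.2021]
ee_rot: [-0.0, 0.705, 0.71, -0.0]
contact_force: [0.3, -0.7, 0.8]
width: 0.0428
gripper_force: 0.0
```

```bash
python3 - <<'E'
from m import *
s=get_state();print(s["clock"],s["position"],s["ee_rot"],s["width"])
d=grab("wrist"); cv2.imwrite("pics/w2.png",d["pixels"]); rects(d,S,(150,0,500,400)); rects(d,[("orangetop",(3,150,200),(14,255,255),.09),("green",(45,120,40),(80,255,255),.08)],(0,0,640,400))
E
```

```text
3.15 [0.506303   0.16516708 0.20208333] [-2.94288425e-05  7.04640523e-01  7.09564453e-01 -1.37263637e-04] 0.04277800375434505
white [216.  23.] c [418.5 306.8] size [50.8 42.4] ang 11.1
white [380.   5.] c [566.7 318.7] size [53.5 10.6] ang 0.4
white [315.  41.] c [499.7 291.1] size [247.8   6.3] ang 12.4
white [400. 136.] c [586.3 212.3] size [14.  26.7] ang 14.4
white [177. 172.] c [370.2 175.1] size [22.2  6.5] ang 14.1
wood [189.  37.] c [413.2 303.5] size [75.4 54.8] ang 12.2
wood [413.   8.] c [586.  317.8] size [59.6  8.3] ang 12.8
wood [495. 139.] c [682.4 205.4] size [94.4 46.6] ang 80.6
wood [320. 182.] c [507.3 162.2] size [62.  92.6] ang 0.9
orangetop [319. 203.] c [507.1 162.3] size [ 8.8 28.9] ang 0.7
green [224. 208.] c [429.8 151. ] size [35.3 39.8] ang 60.5
```

View pics/w2.png

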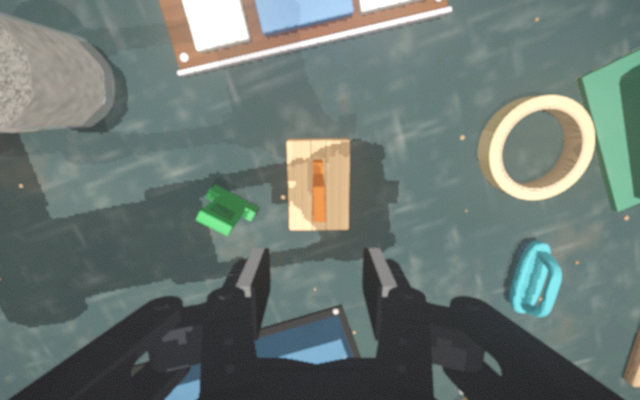

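The close view shows the spacer centred in the stand at (319,190) with the fingers straddling it. Green at (225,210) is clear of the fingers. The sealer's raised arm tip needs checking before I descend.

```bash
python3 - <<'E'
from h import *
d=grab("side"); print(onz(d,[(318,158),(305,165),(292,172)],.212).round(3), onz(d,[(340,255),(325,222)],.05).round(3))
cv2.imwrite("pics/s2.png",cv2.resize(d["pixels"][60:300,130:420],None,fx=2.5,fy=2.5))
E
```

```text
[[ 0.524 -0.047  0.212]
 [ 0.494 -0.07   0.212]
 [ 0.466 -0.091  0.212]] [[ 0.54  -0.122  0.05 ]
 [ 0.55  -0.001  0.05 ]]
```

View pics/s2.png

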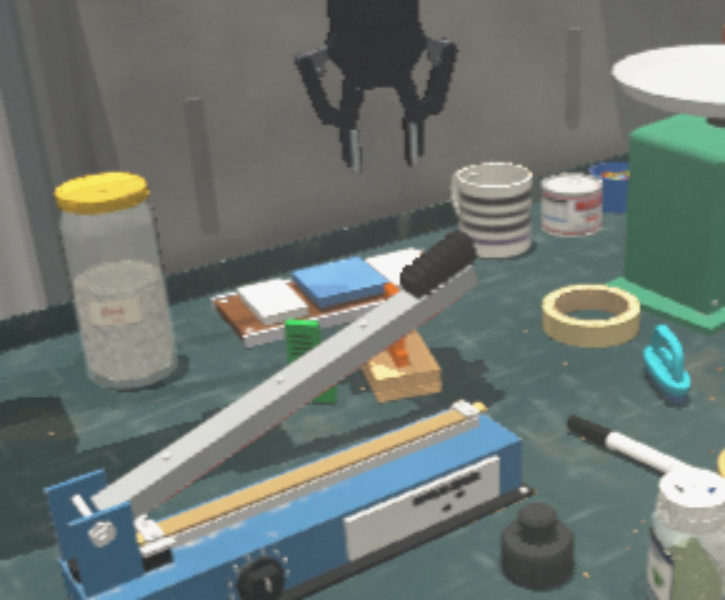

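The side view shows the gripper open above the stand. The sealer's handle tip, at crop (440,260), works out near y = -0.05, about 0.2 m clear of the hand. Descend and grip.

Request:
send_rows(increments=[{"gripper": 0,"linear": [0.001,-0.003,-0.04],"delta_rot": [0,0,0.005]},{"gripper": 0,"linear": [0.001,-0.003,-0.08],"delta_rot": [0,0,0.005]},{"gripper": 0,"linear": [0.001,-0.003,-0.11],"delta_rot": [0,0,0.005]},{"gripper": 0,"linear": [0.001,-0.003,-0.14],"delta_rot": [0,0,0.005]},{"gripper": 0,"linear": [0.001,-0.003,-0.156],"delta_rot": [0,0,0.005]},{"gripper": 0,"linear": [0.001,-0.003,-0.156],"delta_rot": [0,0,0.005]},{"gripper": 0,"linear": [0.001,-0.003,-0.156],"delta_rot": [0,0,0.005]}], newtons=40)

```text
clock: 3.95
position: [0.5091, 0.1638, 0.0473]
ee_rot: [0.001, 0.702, 0.712, 0.002]
contact_force: [0.0, 0.8, -0.1]
width: 0.0431
gripper_force: 0.0
```

Request:
send_rows(increments=[{"gripper": 1,"linear": [0,0,0],"delta_rot": [0,0,0]},{"gripper": 1,"linear": [0,0,0],"delta_rot": [0,0,0]},{"gripper": 1,"linear": [0,0,0],"delta_rot": [0,0,0]},{"gripper": 1,"linear": [0,0,0],"delta_rot": [0,0,0]},{"gripper": 1,"linear": [0,0,0],"delta_rot": [0,0,0]},{"gripper": 1,"linear": [0,0,0],"delta_rot": [0,0,0]}])

```text
clock: 4.55
position: [0.5085, 0.1636, 0.0469]
ee_rot: [0.001, 0.702, 0.712, 0.001]
contact_force: [-0.3, -0.8, 6.7]
width: 0.0094
gripper_force: 39.5
```

Gripped on the 10 mm. Lift straight out.

Request:
send_rows(increments=[{"gripper": 1,"linear": [0,0,0.015],"delta_rot": [0,0,0]},{"gripper": 1,"linear": [0,0,0.04],"delta_rot": [0,0,0]},{"gripper": 1,"linear": [0,0,0.08],"delta_rot": [0,0,0]},{"gripper": 1,"linear": [0,0,0.12],"delta_rot": [0,0,0]},{"gripper": 1,"linear": [0,0,0.15],"delta_rot": [0,0,0]},{"gripper": 1,"linear": [0,0,0.15],"delta_rot": [0,0,0]},{"gripper": 1,"linear": [0,0,0.15],"delta_rot": [0,0,0]}])

```text
clock: 5.25
position: [0.5073, 0.1634, 0.1958]
ee_rot: [0.0, 0.702, 0.712, 0.001]
contact_force: [0.2, 0.1, -1.5]
width: 0.0094
gripper_force: 39.3
```

```bash
python3 - <<'E'
from m import *
s=get_state();print(s["clock"],s["position"],s["ee_rot"],s["width"],s["contact_force"])
d=grab("wrist"); cv2.imwrite("pics/w3.png",d["pixels"]); rects(d,[("orange",(3,150,60),(14,255,255),.24)],(0,0,640,400))
print(d["C"])
E
```

```text
5.25 [0.5072666  0.16335058 0.19583968] [4.15342871e-04 7.02117876e-01 7.12060424e-01 5.18128909e-04] 0.00935105056586754 [ 0.20917193  0.12668602 -1.51877258]
orange [316. 283.] c [505.8 177.7] size [10. 58.] ang 1.4
[0.50493753 0.23236243 0.33854718]
```

View pics/w3.png

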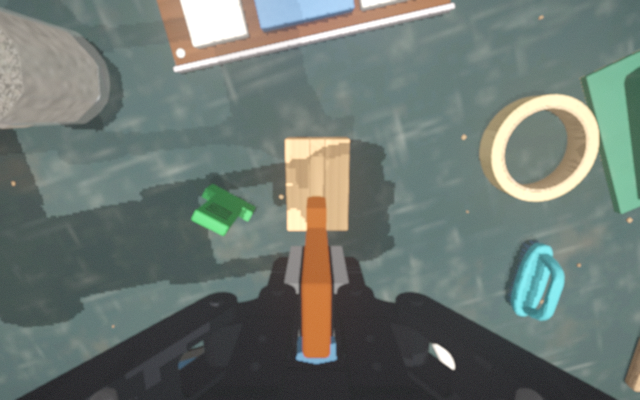

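The spacer is held upright, in line with the fingers, at (316,280). Carry it over the wide joint and turn it by the board's 12.5°.

Request:
send_rows(increments=[{"gripper": 1,"linear": [-0.01,0.03,0],"delta_rot": [0,0,0.05]},{"gripper": 1,"linear": [-0.025,0.07,0],"delta_rot": [0,0,0.1]},{"gripper": 1,"linear": [-0.04,0.11,0],"delta_rot": [0,0,0.15]},{"gripper": 1,"linear": [-0.055,0.145,0],"delta_rot": [0,0,0.204]},{"gripper": 1,"linear": [-0.064,0.17,-0.03],"delta_rot": [0,0,0.204]},{"gripper": 1,"linear": [-0.064,0.17,-0.06],"delta_rot": [0,0,0.204]},{"gripper": 1,"linear": [-0.064,0.17,-0.07],"delta_rot": [0,0,0.204]},{"gripper": 1,"linear": [-0.064,0.17,-0.07],"delta_rot": [0,0,0.204]}])

```text
clock: 6.1
position: [0.4414, 0.3321, 0.1225]
ee_rot: [-0.001, 0.626, 0.78, -0.003]
contact_force: [-0.8, -1.0, -1.3]
width: 0.0097
gripper_force: 39.1
```

```bash
python3 - <<'E'
from m import *
s=get_state();print(s["clock"],s["position"],s["ee_rot"],s["width"],s["contact_force"])
d=grab("wrist"); cv2.imwrite("pics/w4.png",d["pixels"]); rects(d,S[:3],(0,0,640,400))
E
```

```text
6.1 [0.44141331 0.33207219 0.12246227] [-0.00111641  0.6259786   0.77983272 -0.00323569] 0.00971910687874103 [-0.79263654 -1.00752543 -1.29019833]
white [392. 131.] c [474.9 395.2] size [243.6   4.2] ang 12.5
white [487. 200.] c [565.6 363.7] size [66.7 84.1] ang 12.5
white [276. 198.] c [412.9 327.6] size [47.7 80.2] ang 12.2
white [249. 260.] c [397.7 276. ] size [41.2  3.5] ang 12.6
white [462. 260.] c [549.6 309.6] size [134.5   4.3] ang 12.6
wood [519. 170.] c [566.  368.7] size [68.1 85.8] ang 12.5
wood [278. 142.] c [404.8 369.4] size [67.4 13.4] ang 12.5
wood [234. 159.] c [373.3 353.3] size [18.3  7.2] ang 12.5
wood [234. 185.] c [377.7 332.6] size [18.5 24.4] ang 9.2
wood [241. 239.] c [387.2 292.7] size [18.5 28.1] ang 14.0
wood [492. 254.] c [580.9 322.8] size [41.7  3.4] ang 12.6
wood [330. 353.] c [477.  207.8] size [13.2 23.7] ang 20.7
wood [609. 374.] c [723.6 236.2] size [26.1 77.7] ang 78.8
```

View pics/w4.png

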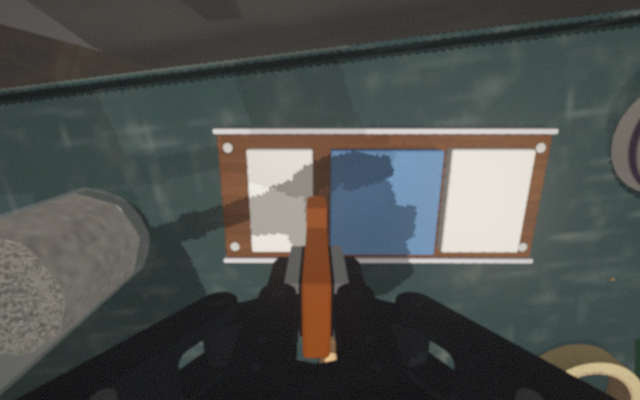

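The spacer's foot end is at about (317,200), over the joint seen at (322,170) between white and blue. The tile position repeats the earlier fix to within 1 mm. I'll let the arm settle and measure the edges.

Request:
send_rows(increments=[{"gripper": 1,"linear": [0,0,-0.02],"delta_rot": [0,0,0]},{"gripper": 1,"linear": [0,0,-0.03],"delta_rot": [0,0,0]},{"gripper": 1,"linear": [0,0,-0.03],"delta_rot": [0,0,0]},{"gripper": 1,"linear": [0,0,-0.03],"delta_rot": [0,0,0]}])

```text
clock: 6.55
position: [0.4439, 0.3333, 0.096]
ee_rot: [0.0, 0.626, 0.78, 0.0]
contact_force: [0.3, -0.3, -0.9]
width: 0.0093
gripper_force: 39.2
```

```bash
cat > gap.py <<'E'
from m import *
s=get_state();print(s["clock"],s["position"],s["ee_rot"],s["contact_force"])
d=grab("wrist"); H=hsv(d); a=np.deg2rad(12.5); u=np.array([np.cos(a),np.sin(a)]); p=s["position"][:2]@u
W=(H[...,1]<60)&(H[...,2]>110); B=(H[...,0]>98)&(H[...,0]<122)&(H[...,1]>65)
for r in range(130,215,8):
    b=np.flatnonzero(B[r,315:345]); 
    if not len(b): continue
    xb=315+b[0]-.5; w=np.flatnonzero(W[r,270:int(xb)]); 
    if not len(w): continue
    xw=270+w[-1]+.5
    A=onz(d,(xw,r),.024)[0]; C=onz(d,(xb,r),.029)[0]; o=np.flatnonzero((H[r,290:345,0]<14)&(H[r,290:345,1]>170)&(H[r,290:345,2]>120))
    print(r,xw,xb,"rel TCP along u mm: white %.1f blue %.1f"%((A[:2]@u-p)*1e3,(C[:2]@u-p)*1e3),"v",A.round(3), (290+o[[0,-1]]) if len(o) else "")
E
python3 gap.py
```

```text
6.55 [0.44392718 0.3332635  0.09602457] [2.10661586e-04 6.26260076e-01 7.79614043e-01 4.65866683e-04] [ 0.31337919 -0.34275889 -0.92386263]
162 307.5 327.5 rel TCP along u mm: white -6.6 blue 6.1 v [0.43  0.368 0.024] 
170 306.5 327.5 rel TCP along u mm: white -7.3 blue 6.2 v [0.43  0.362 0.024] 
178 306.5 327.5 rel TCP along u mm: white -7.3 blue 6.2 v [0.431 0.357 0.024] 
186 306.5 327.5 rel TCP along u mm: white -7.4 blue 6.2 v [0.432 0.352 0.024] 
194 306.5 326.5 rel TCP along u mm: white -7.4 blue 5.6 v [0.433 0.347 0.024] 
202 305.5 327.5 rel TCP along u mm: white -8.2 blue 6.3 v [0.434 0.341 0.024] 
210 305.5 327.5 rel TCP along u mm: white -8.2 blue 6.4 v [0.435 0.336 0.024] [309 324]
```

Request:
send_rows(increments=[{"gripper": 1,"linear": [-0.001,0.001,-0.015],"delta_rot": [0,0,0]},{"gripper": 1,"linear": [-0.001,0.001,-0.025],"delta_rot": [0,0,0]},{"gripper": 1,"linear": [-0.001,0.001,-0.032],"delta_rot": [0,0,0]},{"gripper": 1,"linear": [-0.001,0.001,-0.036],"delta_rot": [0,0,0]},{"gripper": 1,"linear": [-0.001,0.001,-0.038],"delta_rot": [0,0,0]},{"gripper": 1,"linear": [-0.001,0.001,-0.038],"delta_rot": [0,0,0]}])

```text
clock: 7.2
position: [0.4426, 0.3345, 0.0573]
ee_rot: [0.0, 0.626, 0.78, 0.0]
contact_force: [-0.1, 0.2, -1.0]
width: 0.0091
gripper_force: 39.1
```

Foot bottom is about 20 mm above the table with no contact, so it has entered the joint. Continue down.

Request:
send_rows(increments=[{"gripper": 1,"linear": [0,0,-0.003],"delta_rot": [0,0,0]},{"gripper": 1,"linear": [0,0,-0.006],"delta_rot": [0,0,0]},{"gripper": 1,"linear": [0,0,-0.008],"delta_rot": [0,0,0]},{"gripper": 1,"linear": [0,0,-0.009],"delta_rot": [0,0,0]},{"gripper": 1,"linear": [0,0,-0.009],"delta_rot": [0,0,0]}])

```text
clock: 7.7
position: [0.4426, 0.3345, 0.049]
ee_rot: [0.0, 0.626, 0.78, 0.0]
contact_force: [0.0, -1.0, 3.2]
width: 0.0096
gripper_force: 39.8
```

Contact came at z = 0.049, exactly the expected seated height (0.0489). Release and retreat straight up.

Request:
send_rows(increments=[{"gripper": 0.6,"linear": [0,0,0],"delta_rot": [0,0,0]},{"gripper": 0.2,"linear": [0,0,0],"delta_rot": [0,0,0]},{"gripper": 0,"linear": [0,0,0],"delta_rot": [0,0,0]},{"gripper": 0,"linear": [0,0,0],"delta_rot": [0,0,0]},{"gripper": 0,"linear": [0,0,0.03],"delta_rot": [0,0,0]},{"gripper": 0,"linear": [0,0,0.07],"delta_rot": [0,0,0]},{"gripper": 0,"linear": [0,0,0.11],"delta_rot": [0,0,0]},{"gripper": 0,"linear": [0,0,0.15],"delta_rot": [0,0,0]}])

```text
clock: 8.5
position: [0.442, 0.3342, 0.1996]
ee_rot: [-0.0, 0.626, 0.78, -0.0]
contact_force: [0.8, 0.5, -0.3]
width: 0.0426
gripper_force: 0.0
```

```bash
python3 - <<'E'
from m import *
s=get_state();print(s["clock"],s["position"],s["ee_rot"],s["width"],s["contact_force"])
d=grab("wrist"); rects(d,S[:1]+[("orangetop",(3,150,60),(14,255,255),.092)],(0,0,640,400))
w=d["pixels"]; e=grab("side")["pixels"][100:230,200:360]
cv2.imwrite("pics/w5.png",np.vstack([cv2.resize(w[60:360,100:600],(640,384)),cv2.resize(e,None,fx=4,fy=4)[200:416]]))
E
```

```text
8.5 [0.44199472 0.33420028 0.19964254] [-8.06822440e-05  6.25989015e-01  7.79831839e-01 -2.22821190e-04] 0.0426014599325612 [ 0.78297637  0.51134355 -0.28947379]
orangetop [632. 151.] c [660.6 423.8] size [12.4 51.5] ang 27.4
orangetop [318. 204.] c [442.2 332.8] size [ 8.6 30. ] ang 12.8
```

View pics/w5.png

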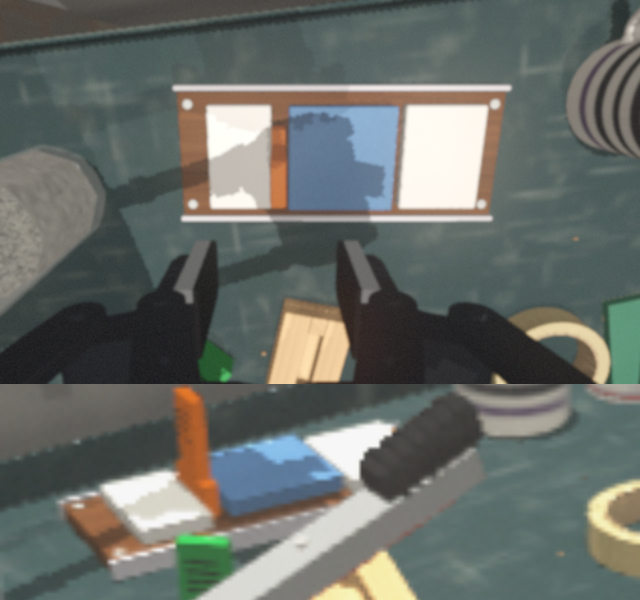

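The spacer stands upright with its foot in the joint, at top-half (279,170) and side crop (198,460), and nothing else has moved. To keep the palm clear of it, I'll press about 20 mm past the blue tile's centre with the fingers shut.

Request:
send_rows(increments=[{"gripper": 1,"linear": [0.035,0.007,0],"delta_rot": [0,0,0]},{"gripper": 1,"linear": [0.066,0.014,0],"delta_rot": [0,0,0]},{"gripper": 1,"linear": [0.066,0.014,0],"delta_rot": [0,0,0]},{"gripper": 1,"linear": [0.066,0.014,-0.04],"delta_rot": [0,0,0]},{"gripper": 1,"linear": [0.066,0.014,-0.08],"delta_rot": [0,0,0]},{"gripper": 1,"linear": [0.066,0.014,-0.12],"delta_rot": [0,0,0]},{"gripper": 1,"linear": [0.066,0.014,-0.15],"delta_rot": [0,0,0]},{"gripper": 1,"linear": [0.066,0.014,-0.16],"delta_rot": [0,0,0]}])

```text
clock: 9.4
position: [0.5047, 0.3466, 0.0341]
ee_rot: [-0.002, 0.626, 0.78, -0.004]
contact_force: [-0.3, -0.2, -0.2]
width: -0.0002
gripper_force: 0.0
```

Request:
send_rows(increments=[{"gripper": 1,"linear": [0,0,-0.004],"delta_rot": [0,0,0]},{"gripper": 1,"linear": [0,0,-0.008],"delta_rot": [0,0,0]},{"gripper": 1,"linear": [0,0,-0.011],"delta_rot": [0,0,0]},{"gripper": 1,"linear": [0,0,-0.013],"delta_rot": [0,0,0]},{"gripper": 1,"linear": [0,0,-0.013],"delta_rot": [0,0,0]}])

```text
clock: 9.9
position: [0.5094, 0.349, 0.0268]
ee_rot: [0.001, 0.626, 0.78, 0.001]
contact_force: [0.3, 0.8, 4.5]
width: 0.0003
gripper_force: 2.2
```

Request:
send_rows(increments=[{"gripper": 1,"linear": [0,0,-0.001],"delta_rot": [0,0,0]},{"gripper": 1,"linear": [0,0,-0.002],"delta_rot": [0,0,0]},{"gripper": 1,"linear": [0,0,-0.003],"delta_rot": [0,0,0]},{"gripper": 1,"linear": [0,0,-0.004],"delta_rot": [0,0,0]},{"gripper": 1,"linear": [0,0,-0.004],"delta_rot": [0,0,0]},{"gripper": 1,"linear": [0,0,-0.004],"delta_rot": [0,0,0]}])

```text
clock: 10.5
position: [0.5094, 0.349, 0.024]
ee_rot: [0.001, 0.626, 0.78, 0.002]
contact_force: [-1.4, -0.9, 11.9]
width: 0.0002
gripper_force: 6.4
```

Request:
send_rows(increments=[{"gripper": 1,"linear": [0,0,-0.001],"delta_rot": [0,0,0]},{"gripper": 1,"linear": [0,0,-0.001],"delta_rot": [0,0,0]},{"gripper": 1,"linear": [0,0,-0.001],"delta_rot": [0,0,0]},{"gripper": 1,"linear": [0,0,-0.001],"delta_rot": [0,0,0]}])

```text
clock: 10.9
position: [0.5094, 0.349, 0.0239]
ee_rot: [0.001, 0.626, 0.78, 0.002]
contact_force: [-3.8, -1.9, 17.2]
width: 0.0001
gripper_force: 9.0
```

```bash
python3 - <<'E'
from m import *
d=grab("wrist"); w=d["pixels"]; e=grab("side")["pixels"][90:230,200:360]
s=get_state();print(s["clock"],s["position"],s["contact_force"])
cv2.imwrite("pics/w6.png",np.hstack([cv2.resize(w[100:,:],(400,188)),np.zeros((188,0,3),np.uint8),cv2.resize(e,(400,350))[80:268]]))
E
```

```text
11.0 [0.5093746  0.34901088 0.0239134 ] [-2.0325242  -1.68726576 18.07726404]
```

View pics/w6.png

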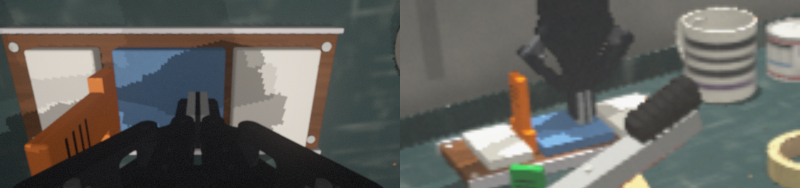

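The blue tile is level with the white ones at (570,132), held at about 18 N on its hard stop. The spacer is still upright in its joint at (520,105). Handing in.

```bash
python3 -c "from rig import sign_off; print(sign_off())"
```

```text
the job is handed in; nothing more can be done
None
```

The orange spacer stands foot down at the bottom of the wide joint, and the job was handed in at about 11 s with the shut fingertips still pressing the blue tile flush at about 18 N; sign_off gave no verdict.

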